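# Cover a wet leaf print

### The job

Cover the wet leaf print on its plywood base without anything ever touching the print: lay the long aluminium bar square across the base, midway between the print and the base's hole, and the short bar likewise on the opposite side of the print, both centred on the base's width. Then lay the dark wooden cover board along the base, bridging both bars with its hole over the base's hole, and push the wooden-knobbed pin down through both holes until the knob rests on the board. Last of all, stand the iron weight on the middle of the cover board, let go of everything and leave it at rest.

Things in the scene. Friction and masses are not known exactly. Their poses are not given: they have to be found in the camera images.
- base: Pale plywood plate fixed to the table, 230 long (its x), 110 wide (y), 16 thick. Origin: centre of its underside, on the table; z up. Round through hole, 14 across, on the centre line at x = +92 mm (that end points roughly away from the robot). The print lies in its middle. Bars belong with their centres at about x = +62 mm (long) and -62 mm (short), y = 0, long sides along y.
- print: The wet leaf print: a cream paper card with dark leaves, 80 (x) by 46 (y) by 2 thick, glued on the middle of the base, axes as the base's. Origin: centre of its underside, on the base's top face. Its edges are at base x = -40 and +40. Any touch on it, by the gripper or by a part, fails the job.
- long_bar: Loose plain aluminium bar, 90 long (its y) by 20 wide (x) by 24 high (z), about 115 g. Origin: centre of its underside, 24 below its top. Lies flat on the table at the start.
- short_bar: Loose plain aluminium bar, 50 long (its y) by 20 wide (x) by 24 high (z), about 65 g, otherwise like the long bar. Origin: centre of its underside.
- board: Loose dark brown wooden cover board, 210 long (its x), 60 wide (y), 12 thick, 120 g, flat on the table. Origin: centre of its underside, z up. Round through hole, 18 across, on the centre line at x = +92 mm (that end points roughly away from the robot). On the bars its underside is 40 mm above the table; centred over the base, x along the base's x, its hole lines up.
- pin: Pin, upright: steel shank 10 thick, 46 long, foot tapering to 6 over the last 6; above it a pale wooden round knob, 26 across, 28 high (z 46 to 74). Origin: centre of the foot's tip; z up. 60 g. It starts in a hole in a fixed dark wooden block, 50 x 50 x 48 high, knob resting on the block's top: lift it straight up over 50 mm. Home in the cover its tip is 6 mm above the table, knob on the board.
- weight: Loose dark iron weight, round: a disc 50 in diameter and 26 high, with a neck 22 in diameter from 30 to 50 high and a rim 26 in diameter on top, 60 high in all; about 0.45 kg. Origin: centre of its underside; z up. Grip it from above by the neck and rim.
Mind the look-alikes: they are no part of the job. Leave any blue or pink look-alike of the weight alone. What is shaped like the short_bar but red is not meant.

How it is judged:
On the way, in this order (a step that is already met when the one before it is completed fails the run):
1. both bars lie across the base, the long one between print and hole, the short one beyond the print, and are released (x of long_bar in the frame of base between 0.048 and 0.078 m and y of long_bar in the frame of base between -0.015 and 0.015 m and z of long_bar in the frame of base between 0.012 and 0.02 m and angle between each of long_bar, short_bar's own z axis and vertical below 0.1 rad and angle between the y axis of each of long_bar, short_bar and the y axis of base, either way round below 0.25 rad and x of short_bar in the frame of base between -0.102 and -0.048 m and y of short_bar in the frame of base between -0.015 and 0.015 m and z of short_bar in the frame of base between 0.012 and 0.02 m and contact force between the fingers and long_bar below 0.05 N and contact force between the fingers and short_bar below 0.05 N), for 0.2 s.
2. the cover board lies on both bars over the base and is released (x of long_bar in the frame of base between 0.048 and 0.078 m and y of long_bar in the frame of base between -0.015 and 0.015 m and z of long_bar in the frame of base between 0.012 and 0.02 m and angle between each of long_bar, short_bar, board's own z axis and vertical below 0.1 rad and angle between the y axis of each of long_bar, short_bar and the y axis of base, either way round below 0.25 rad and x of short_bar in the frame of base between -0.102 and -0.048 m and y of short_bar in the frame of base between -0.015 and 0.015 m and z of short_bar in the frame of base between 0.012 and 0.02 m and x of board in the frame of base between -0.01 and 0.01 m and y of board in the frame of base between -0.01 and 0.01 m and z of board in the frame of base between 0.037 and 0.043 m and contact force between the fingers and board below 0.05 N), for 0.2 s.
3. the pin is through board and base, its knob down on the board, released (x of long_bar in the frame of base between 0.048 and 0.078 m and y of long_bar in the frame of base between -0.015 and 0.015 m and z of long_bar in the frame of base between 0.012 and 0.02 m and angle between each of long_bar, short_bar, board, pin's own z axis and vertical below 0.1 rad and angle between the y axis of each of long_bar, short_bar and the y axis of base, either way round below 0.25 rad and x of short_bar in the frame of base between -0.102 and -0.048 m and y of short_bar in the frame of base between -0.015 and 0.015 m and z of short_bar in the frame of base between 0.012 and 0.02 m and x of board in the frame of base between -0.01 and 0.01 m and y of board in the frame of base between -0.01 and 0.01 m and z of board in the frame of base between 0.037 and 0.043 m and x of pin in the frame of base between 0.086 and 0.098 m and y of pin in the frame of base between -0.006 and 0.006 m and z of pin in the frame of base between -0.001 and 0.01 m and contact force between the fingers and pin below 0.05 N), for 0.2 s.
4. the weight stands on the middle of the board (x of long_bar in the frame of base between 0.048 and 0.078 m and y of long_bar in the frame of base between -0.015 and 0.015 m and z of long_bar in the frame of base between 0.012 and 0.02 m and angle between each of long_bar, short_bar, board, pin, weight's own z axis and vertical below 0.1 rad and angle between the y axis of each of long_bar, short_bar and the y axis of base, either way round below 0.25 rad and x of short_bar in the frame of base between -0.102 and -0.048 m and y of short_bar in the frame of base between -0.015 and 0.015 m and z of short_bar in the frame of base between 0.012 and 0.02 m and x of board in the frame of base between -0.01 and 0.01 m and y of board in the frame of base between -0.01 and 0.01 m and z of board in the frame of base between 0.037 and 0.043 m and x of pin in the frame of base between 0.086 and 0.098 m and y of pin in the frame of base between -0.006 and 0.006 m and z of pin in the frame of base between -0.001 and 0.01 m and x of weight in the frame of board between -0.015 and 0.015 m and y of weight in the frame of board between -0.015 and 0.015 m and z of weight in the frame of board between 0.009 and 0.015 m), for 0.2 s.
At the end, for the whole second after the job is handed in: Bars flat across base, centres 48-78 mm (long, hole side) and 48-102 mm (short) from its centre, 15 mm off centre line, 0.25 rad off square at most. Board on bars, centred to 10 mm. Pin upright, within 6 mm of hole axis, tip under 10 mm up. Weight upright on board, 15 mm from middle. All at rest (all of step 4 and linear speed of each of long_bar, short_bar, board, pin, weight below 0.01 m/s); the robot touches nothing.
It fails at once if the wet print is touched (contact force between print and anything else above 0.2 N).
It also fails if it takes over 136 s, if anything falls off the work surface, if the arm or the gripper's body presses on something with over 40 N, if the wrist force passes 120 N, or if a joint passes its speed limit or range.

### The arm

A 6-joint arm with a two-finger parallel gripper is mounted at the origin on the work surface. World frame = base frame: x ahead of the robot, y to its left, z up, the work surface at z = 0. Lengths are in m, angles in rad, forces in N, time in s.
With the tool pointing down it reaches from about 0.375 to 0.925 m from the base axis. Payload 5.7 kg.
Tool frame: the origin (TCP) lies where the fingers leave the gripper's body, on its centre line; the fingertips stand 80 mm ahead of it and the grasp point (between the pads) lies 61 mm ahead of it (tips_ahead is the distance from the TCP to the fingertips, in m); z points along the fingers, x is the direction in which the jaws open and shut, and the axes are right-handed (so a half turn about z gives the same grasp; the last joint's range is limited). The gripper opens to 88 mm and grips with 3 to 60 N. Pads are 20 mm wide; open, the fingers measure 115 mm over their backs; the gripper's body (75 mm by 178 mm) begins 61 mm behind the grasp point.
Start: joints at [-1.367, 0.359, 1.51, -0, 1.272, -0.115], TCP at [0.188, -0.57, 0.303] pointing down, gripper open.
Joint ranges: [-2.97, 2.97], [-1.01, 2.36], [0.21, 2.38], [-0.96, 4.11], [0.2, 2.71], [-2.98, 2.98]. Speed limits (rad/s): [2.39, 2.39, 3.14, 3.14, 3.14, 3.14].

### API

Orientations are given as a unit quaternion [w, x, y, z].
In Python, from cell import move_ptp, movel, movej, gripper_to, hold, ik, snapshot, MotionError, hand_in, current_clock, current_q, current_qd, current_tau, current_position, current_orientation, current_contact_force, current_torque, current_gripper_width, tips_ahead gives the robot as it stands. Calls block until the motion is done:
- move_ptp(position, orientation): joint-space move of the TCP to a pose.
- movel(position, rotation=None, v=0.15, guard=None): straight line of the TCP; rotation=None keeps the orientation; v is the mean speed in m/s. With guard (N) it stops when the force on the tool has changed by that much, and returns True; else False.
- movej(angles): joint-space move.
- gripper_to(opening, newtons=None): opening from 0.0 (shut) to 1.0 (fully open); newtons is the grip in N (None keeps the last); returns when the fingers have stopped.
- hold(seconds).
- ik(position, orientation): joint angles nearest the present ones, or None.
- snapshot(name): name is "scene" or "top"; returns a dict with "color" (480x640x3 uint8, red, green, blue), "depth" (480x640 float32, m along the optical axis (not along the pixel's ray), 0 where there is no reading), "intrinsics" (3x3 intrinsics, pixels), "dist" ([k1, k2, p1, p2, k3] as OpenCV has them; the pictures are not rectified), "position" and "rotation" of the camera in the world. Camera axes: x right, y down, z forward; pixel columns grow to the right and rows downward; lengths in m; the calibration is good to about 2 mm. A picture is of the moment at which its call begins.
A pose or a line that the arm cannot do raises MotionError and nothing moves.
- hand_in(): hands the job in, once; it reports no verdict.
Readings, each from a call of its own:
- current_clock(): time.
- current_q(): joint angles.
- current_qd(): joint speeds.
- current_tau(): joint torques, N m.
- current_position(): TCP position.
- current_orientation(): TCP orientation.
- current_contact_force(): force on the tool from outside, world axes, zero at the start.
- current_torque(): the same for the moment, N m.
- current_gripper_width(): opening from 0.0 (shut) to 1.0 (fully open).
Only numpy, scipy, OpenCV 4.12 (cv2) and the standard library are available. Lean on these libraries where they do the work, as an engineer would, in place of code of your own. Each camera call takes 0.05 s, during which the arm holds its last target. There are 200 camera calls.

## Working session

There is one attempt and no reset: what is moved stays moved. The work goes in short steps, each a Python script; the robot and the scene stay as the last script left them, time stands still between calls to the robot, and variables do not carry over. Pictures are saved under pics/ and viewed, about 12 in all and at most 16, crops included, and the job is handed in when it is done.

```bash
ls; mkdir -p pics; python3 - <<'E'
from cell import *
import cv2,numpy as np
for n in("scene","top"):
    s=snapshot(n); np.savez(f"{n}0.npz",**s)
    cv2.imwrite(f"pics/{n}0.png",s["color"][:,:,::-1])
    print(n,s["intrinsics"],s["dist"],s["position"],s["rotation"])
print(current_clock(),current_orientation())
E
```

```text
pics
scene [[493.50804404   0.         321.87095972]
 [  0.         493.50804404 238.15932209]
 [  0.           0.           1.        ]] [-0.07376147  0.          0.          0.          0.        ] [1.06613289 0.30450535 0.73332207] [-0.1963158   0.47973764  0.78587308 -0.33721715]
top [[465.62404006   0.         319.42451861]
 [  0.         465.62404006 231.98466568]
 [  0.           0.           1.        ]] [0.03346252 0.         0.         0.         0.        ] [ 0.35603794 -0.02326296  1.09934278] [ 0.03010354 -0.70102057  0.71122839 -0.04263947]
0.1 [-5.41566338e-04  8.10379352e-01 -5.85904994e-01 -5.92423766e-04]
```

View pics/scene0.png

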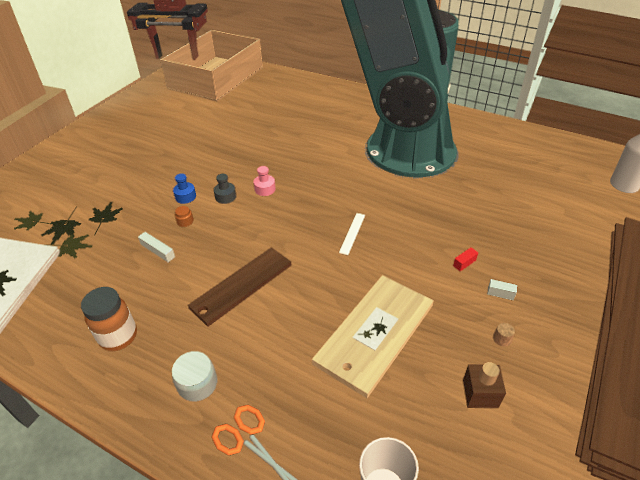

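View pics/top0.png

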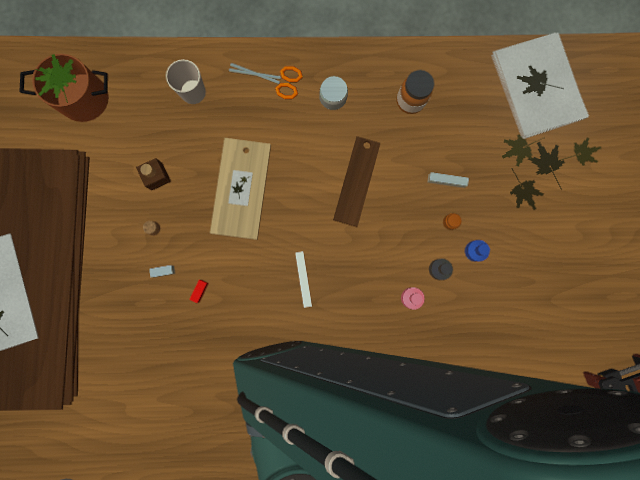

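In the top view, the candidates are:
- **Weight:** dark grey (441,269), blue (478,251) and pink (414,298). The dark one is iron.
- **Short bar:** aluminium (161,271) and red (199,291). The aluminium one is meant.
- **Other parts:** long bar (448,180), base (240,188) with hole (246,150), board (357,182) with hole (366,146), pin block (153,174). The white strip at (304,279) is not a part, so I leave it alone.

Next I measure and confirm with one enlarged crop.

```bash
cat > vis.py <<'E'
import cv2,numpy as np
from scipy.spatial.transform import Rotation as R
def rot(s):
    q=np.asarray(s["rotation"],float)
    return R.from_quat(q[[1,2,3,0]]).as_matrix() if q.shape==(4,) else q
def cast(s,uv,z):
    """pixels -> world points on plane height z"""
    n=cv2.undistortPoints(np.float64(uv).reshape(-1,1,2),s["intrinsics"],s["dist"]).reshape(-1,2)
    d=np.c_[n,np.ones(len(n))]@rot(s).T; p=np.asarray(s["position"])
    return p+d*((z-p[2])/d[:,2])[:,None]
def project(s,P):
    M=rot(s); return cv2.projectPoints(np.float64(P).reshape(-1,1,3),cv2.Rodrigues(M.T)[0],-M.T@s["position"],s["intrinsics"],s["dist"])[0].reshape(-1,2)
def heights(s):
    v,u=np.mgrid[:480,:640]; uv=np.c_[u.ravel(),v.ravel()]
    n=cv2.undistortPoints(np.float64(uv).reshape(-1,1,2),s["intrinsics"],s["dist"]).reshape(-1,2)
    P=(np.c_[n,np.ones(len(n))]*s["depth"].reshape(-1,1))@rot(s).T+s["position"]
    return P.reshape(480,640,3)
def face(s,box,z,tol=.004,inv=None):
    """top face at height z in pixel box u0,v0,u1,v1 -> centre xy, long-axis yaw, size, area"""
    P=heights(s); u0,v0,u1,v1=box
    m=np.zeros((480,640),np.uint8); m[v0:v1,u0:u1]=(np.abs(P[v0:v1,u0:u1,2]-z)<tol)&(s["depth"][v0:v1,u0:u1]>0)
    c=max(cv2.findContours(m,0,cv2.CHAIN_APPROX_NONE)[0],key=len)
    w=cast(s,c.reshape(-1,2),z)[:,:2]
    (x,y),(a,b),t=cv2.minAreaRect(np.float32(w*1000))
    if a<b: a,b,t=b,a,t+90
    h=P[...,2][m>0]
    return dict(c=np.round([x,y],1),yaw=round(((t+90)%180)-90,1),size=np.round([a,b],1),n=int(m.sum()),z=round(float(np.median(h))*1000,1),m=m)
E
python3 - <<'E'
from vis import *
T=dict(np.load("top0.npz"));S=dict(np.load("scene0.npz"))
P=heights(T); print("table z",[round(float(P[v,u,2])*1000,1) for u,v in[(300,220),(120,230),(400,200),(500,220)]])
P=heights(S); print("table z",[round(float(P[v,u,2])*1000,1) for u,v in[(300,220),(120,250),(400,250),(430,350)]])
boxes=dict(base=((200,128,280,248),(305,265,445,400),.016),board=((325,128,390,235),(180,240,300,330),.012),long=((422,165,475,195),(130,225,182,268),.024),
 short=((143,260,180,283),(482,274,524,304),.024),knob=((130,145,180,200),(470,350,510,400),.122-.048+.048-.046+.046-.048+.048),
 rim=((425,255,458,285),(210,165,240,206),.060),red=((185,275,212,306),(448,245,482,274),.024))
boxes["knob"]=(boxes["knob"][0],boxes["knob"][1],.076)
for k,(bt,bs,z) in boxes.items():
    for s,b,n in((T,bt,"top"),(S,bs,"scene")):
        try:
            f=face(s,b,z); f.pop("m"); print(k,n,f)
        except Exception as e: print(k,n,"fail",e)
# holes: pixels within dark hole by gray
for k,b,z in(("basehole",(238,142,254,158),.016),("boardhole",(358,138,374,154),.012)):
    u0,v0,u1,v1=b; g=cv2.cvtColor(T["color"],cv2.COLOR_RGB2GRAY); print(k,"\n",g[v0:v1,u0:u1])
def up(s,b,w):
    u0,v0,u1,v1=b; im=s["color"][v0:v1,u0:u1,::-1]; return cv2.resize(im,(w,w),interpolation=cv2.INTER_CUBIC)
a=np.hstack([up(T,(120,140,220,240+0),400),up(T,(400,220,500,320),400)]); 
cv2.imwrite("pics/crop0.png",np.hstack([up(T,(120,220,220,320),400),up(T,(400,220,500,320),400)]))
E
```

```text
table z [3.2, 0.3, -0.8, 1.5]
table z [1.6, -0.6, 1.3, -1.3]
base top {'c': array([575.9, 140.9]), 'yaw': -8.2, 'size': array([230. , 110.2]), 'n': 4175, 'z': 16.3}
base scene {'c': array([574.7, 141.6]), 'yaw': -8.1, 'size': array([233.8, 112.4]), 'n': 6741, 'z': 16.5}
board top {'c': array([ 590.8, -133.7]), 'yaw': -16.6, 'size': array([210. ,  59.9]), 'n': 2017, 'z': 12.0}
board scene {'c': array([ 591.2, -132.1]), 'yaw': -16.7, 'size': array([210.3,  65.2]), 'n': 2597, 'z': 11.9}
long top {'c': array([ 589. , -348.5]), 'yaw': 80.5, 'size': array([89.5, 21.4]), 'n': 316, 'z': 23.9}
long scene {'c': array([ 591.2, -347.2]), 'yaw': 81.2, 'size': array([93.9, 22. ]), 'n': 310, 'z': 23.3}
short top {'c': array([382.1, 320.9]), 'yaw': -81.4, 'size': array([50. , 19.9]), 'n': 191, 'z': 23.5}
short scene {'c': array([383.3, 320.7]), 'yaw': -80.6, 'size': array([49.3, 24.8]), 'n': 253, 'z': 24.1}
knob top {'c': array([607.1, 340.9]), 'yaw': 89.6, 'size': array([24.2, 22.6]), 'n': 102, 'z': 76.1}
knob scene {'c': array([607.3, 340.5]), 'yaw': -63.9, 'size': array([26.9, 25.9]), 'n': 223, '
[... 1887 characters left out ...]
  97  90  62  45  56  55  57]
 [ 51  51  48  49  49  67 106 103 101 102 104  93  43  56  54  57]
 [ 50  48  49  49  47  71 101  97  95  95  98 100  52  55  55  54]
 [ 51  51  47  49  50  55  89  96  96  95  96 100  60  56  58  53]
 [ 49  47  48  48  49  48  63  92 102 103 102  86  57  57  53  49]
 [ 49  47  47  51  49  50  48  67  73  75  76  64  54  55  53  50]
 [ 50  48  49  50  52  52  51  50  53  55  53  53  56  55  54  51]
 [ 49  48  50  50  52  52  54  54  56  55  55  54  56  57  50  55]
 [ 47  47  50  50  52  51  53  52  55  56  54  58  56  55  50  53]
 [ 45  49  50  51  50  52  51  57  56  57  56  56  55  53  50  55]
 [ 50  50  48  51  51  52  54  55  57  56  57  56  55  51  53  54]]
```

View pics/crop0.png

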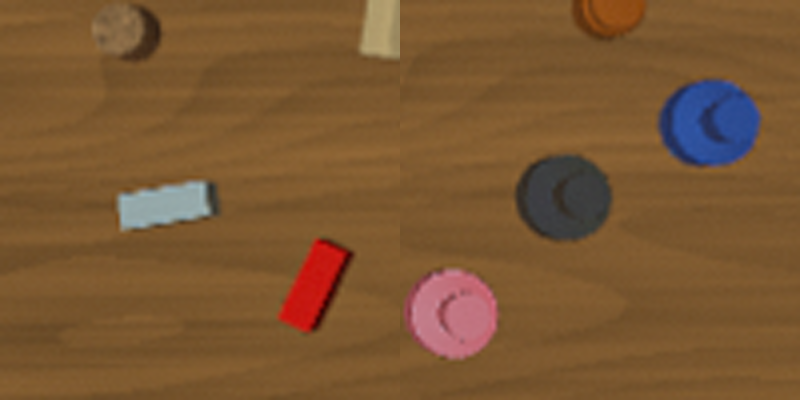

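The crop confirms both picks: the plain aluminium short bar at left, beside the red one, and the dark iron weight between blue and pink. The measured sizes match the given ones, so I start with the long bar.

```bash
cat > rob.py <<'E'
from cell import *
import numpy as np
from scipy.spatial.transform import Rotation as R
B=np.array([.5757,.1411]); BY=-8.2
def onbase(x,y):
    c,s=np.cos(np.radians(BY)),np.sin(np.radians(BY)); return B+[c*x-s*y,s*x+c*y]
def quat(deg):
    q=(R.from_euler('z',deg,degrees=True)*R.from_euler('x',180,degrees=True)).as_quat(); return [q[3],q[0],q[1],q[2]]
def pose(xy,tip): return [xy[0],xy[1],tip+.08]
def above(xy,deg,tip):
    """joint move to tips over xy; jaw angle deg or its half turn, whichever twists the wrist less"""
    o=[(j,d) for d in(deg,deg+180) if (j:=ik(pose(xy,tip),quat(d))) is not None]
    j,d=min(o,key=lambda t:abs(t[0][5])); movej(j); return quat(d)
def line(xy,tip,v=.15,guard=None): return movel(pose(xy,tip),v=v,guard=guard)
def pick(xy,deg,tip,width,N,hi=.16,opn=1.0):
    gripper_to(opn); above(xy,deg,hi); line(xy,tip+.02,.2); line(xy,tip,.06)
    gripper_to(0.0,N); w=current_gripper_width()*88; print("grip width mm",round(w,1),"want",width)
    if abs(w-width)>3: raise SystemExit("bad grip")
    line(xy,hi,.2)
def place(xy,deg,tip,hi=.16,opn=1.0,over=.002,g=5):
    above(xy,deg,hi); line(xy,tip+.015,.15)
    hit=line(xy,tip-over,.02,g); print("touch",hit,"tip z",round(current_position()[2]-.08,4),"want",tip)
    gripper_to(opn); line(xy,hi,.2); print("t",current_clock())
E
python3 - <<'E'
from vis import *; from rob import *
T=dict(np.load("top0.npz")); g=cv2.cvtColor(T["color"],cv2.COLOR_RGB2GRAY)
def cen(b,z,thr,dark):
    u0,v0,u1,v1=b; m=(g[v0:v1,u0:u1]<thr) if dark else (g[v0:v1,u0:u1]>thr); v,u=np.nonzero(m)
    return cast(T,[[u.mean()+u0,v.mean()+v0]],z)[0,:2].round(4)
print("base hole",cen((238,142,254,158),.016,115,True),"from rect",onbase(.092,0).round(4))
print("board hole",cen((367-5,141,371,149+1),.012,72,False),"from rect",.5908+.092*np.cos(np.radians(16.6)),-.1337-.092*np.sin(np.radians(16.6)))
pick([.590,-.348],-9.3,.012,20,25,opn=.6)
place(onbase(.062,0),BY,.028,opn=.6)
E
```

```text
base hole [0.6663 0.1292] from rect [0.6668 0.128 ]
board hole [ 0.6756 -0.1594] from rect 0.6789656768507922 -0.15998332980125757
grip width mm 19.8 want 20
touch True tip z 0.0281 want 0.028
t 10.1917
```

```bash
python3 - <<'E'
from vis import *; from rob import *
pick([.3825,.3208],9,.012,20,25,opn=.6)
place(onbase(-.062,0),BY,.028,opn=.6)
above([.5,-.30],0,.2)
for n in("scene","top"):
    s=snapshot(n); np.savez(f"{n}1.npz",**s)
    cv2.imwrite(f"pics/{n}1.png",s["color"][:,:,::-1])
    M=[]
    for k,p in(("long",onbase(.062,0)),("short",onbase(-.062,0))):
        u,v=project(s,[[p[0],p[1],.040]])[0].astype(int)
        f=face(s,(u-35,v-28,u+35,v+28),.040,.006); f.pop("m"); f["c"]=f["c"].tolist(); 
        d=np.array(f["c"])/1000-B; c,q=np.cos(np.radians(BY)),np.sin(np.radians(BY)); print(n,k,f,"in base",(np.array([c*d[0]+q*d[1],-q*d[0]+c*d[1]])*1000).round(1))
    f=face(s,(325,128,390,235) if n=="top" else (180,240,300,330),.012); f.pop("m"); print("board",f)
cv2.imwrite("pics/both1.png",np.hstack([cv2.resize(dict(np.load("top1.npz"))["color"][110:270,180:340,::-1],(400,400)),cv2.resize(dict(np.load("scene1.npz"))["color"][240:410,300:470,::-1],(400,400))]))
E
```

```text
grip width mm 19.8 want 20
touch True tip z 0.0281 want 0.028
t 18.4
scene long {'c': [638.3, 130.3], 'yaw': 81.6, 'size': array([91.9, 23.7]), 'n': 660, 'z': 40.3} in base [63.5 -1.8]
scene short {'c': [517.1, 150.4], 'yaw': 84.2, 'size': array([51.3, 24.6]), 'n': 292, 'z': 39.7} in base [-59.3   0.8]
board {'c': array([ 591.3, -131.9]), 'yaw': -16.8, 'size': array([210.4,  65.5]), 'n': 2610, 'z': 11.8}
top long {'c': [637.5, 129.2], 'yaw': 82.2, 'size': array([89.8, 21.1]), 'n': 346, 'z': 40.0} in base [62.9 -3. ]
top short {'c': [515.9, 148.7], 'yaw': 81.6, 'size': array([50.6, 20.3]), 'n': 196, 'z': 40.3} in base [-60.3  -1. ]
board {'c': array([ 590.7, -133.7]), 'yaw': -16.6, 'size': array([210.2,  59.9]), 'n': 2054, 'z': 12.0}
```

View pics/both1.png

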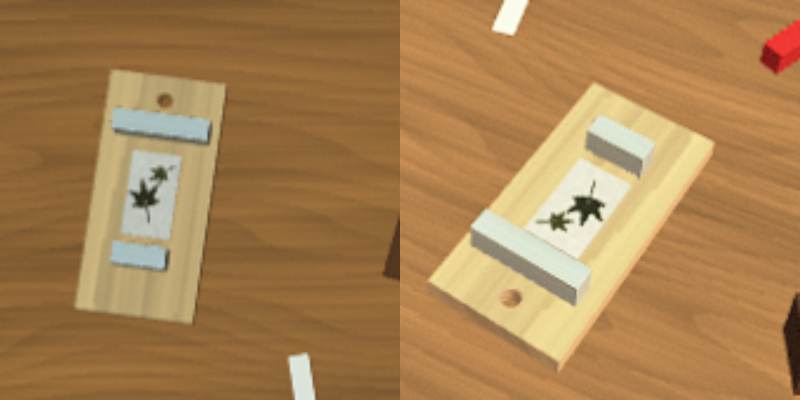

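Both bars lie square across the base: long at top-crop (160,127), short at (138,256), with the print clear between them. The camera reads about +1 mm in x against the robot, so I apply that small offset. Next is the board.

```bash
sed -i 's/^B=.*/B=np.array([.5747,.1418]); BY=-8.2/' rob.py; python3 - <<'E'
from vis import *; from rob import *
pick([.5898,-.1325],73.4,.003,60,40)
place(onbase(0,0),BY+90,.043)
above([.5,-.30],0,.2)
for n in("scene","top"):
    s=snapshot(n); np.savez(f"{n}2.npz",**s)
    p=onbase(0,0); u,v=project(s,[[p[0],p[1],.052]])[0].astype(int)
    f=face(s,(u-70,v-70,u+70,v+70),.052,.006); f.pop("m"); print(n,f)
    f=face(s,(200,128,280,248) if n=="top" else (305,265,445,400),.016); f.pop("m"); print(n,"base",f)
cv2.imwrite("pics/both2.png",np.hstack([cv2.resize(dict(np.load("top2.npz"))["color"][110:270,180:340,::-1],(400,400),interpolation=2),cv2.resize(dict(np.load("scene2.npz"))["color"][240:410,300:470,::-1],(400,400),interpolation=2)]))
s=dict(np.load("top2.npz")); p=onbase(.092,0); u,v=project(s,[[*p,.052]])[0].astype(int); print(u,v); g=cv2.cvtColor(s["color"],cv2.COLOR_RGB2GRAY); print(g[v-9:v+9,u-9:u+9])
E
```

```text
grip width mm 59.7 want 60
touch True tip z 0.0432 want 0.043
t 30.875
scene {'c': array([576.2, 140.9]), 'yaw': -8.0, 'size': array([214.5,  62.7]), 'n': 3629, 'z': 52.3}
scene base {'c': array([575. , 141.6]), 'yaw': -7.9, 'size': array([234. , 112.7]), 'n': 3072, 'z': 16.3}
top {'c': array([576.4, 139.8]), 'yaw': -8.3, 'size': array([210. ,  61.1]), 'n': 2385, 'z': 52.1}
top base {'c': array([576. , 140.8]), 'yaw': -8.3, 'size': array([230. , 110.4]), 'n': 1871, 'z': 16.0}
243 145
[[109 109 109 107 110 114 115 114 114 113 115 113 114 115 117 115 116 115]
 [109 109 111 110 110 110 112 112 113 111 111 111 111 112 113 112 112 113]
 [ 84  96 104 106 107 114 114 113 113 112 114 114 112 113 113 112 112 113]
 [ 62  68  76  77  78  83  88  88  89  97 103 106 115 115 113 113 113 112]
 [ 60  63  67  67  67  65  66  65  68  69  72  73  78  82  88  88  95  97]
 [ 61  63  68  65  68  65  64  65  62  60  61  61  60  64  62  62  64  66]
 [ 61  66  67  67  67  67  64  64  64  60  59  62  60  60  60  56  55  57]
 [ 61  65  67  66  69  67  66  65  62  61  62  61  62  62  59  57  57  55]
 [ 63  67  66  67  65  65  65  65  63  57  60  61  62  60  58  56  56  57]
 [ 61  66  68  66  66  63  64  64  62  60  61  63  64  63  57  56  58  56]
 [ 63  67  66  68  66  65  64  65  59  61  64  60  62  60  59  54  55  56]
 [ 62  66  68  68  65  64  65  62  60  62  61  60  61  62  57  53  54  55]
 [ 63  66  68  67  65  64  64  62  61  59  60  61  61  61  55  57  57  55]
 [ 66  66  69  68  64  65  66  61  59  61  62  62  62  61  55  57  56  56]
 [ 65  68  68  65  65  65  63  66  61  61  62  63  63  59  55  57  56  56]
 [ 66  69  67  67  65  63  63  61  57  59  60  62  63  58  55  57  56  58]
 [ 67  66  68  65  64  63  65  60  61  62  62  64  62  55  56  57  54  56]
 [ 66  66  68  66  62  65  63  59  60  60  60  61  61  57  55  56  56  56]]
```

View pics/both2.png

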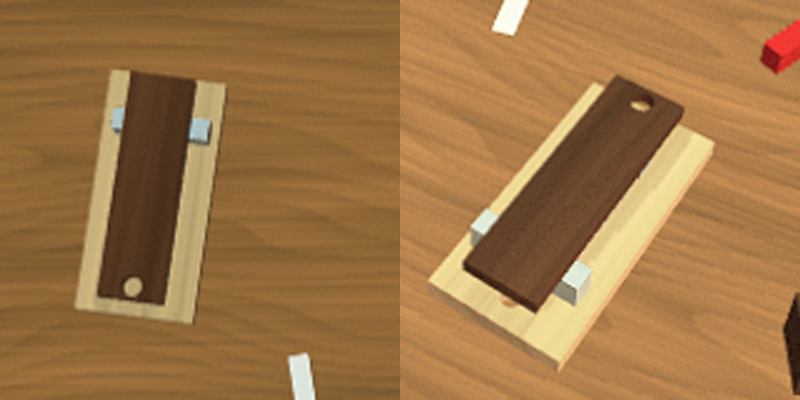

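The board went on 180° round, because my wrist-symmetry shortcut flipped it: its hole is at top-crop (132,286), the near end. The bars are fine. I'll lift the board, turn it half round and lay it back.

```bash
sed -i 's/^B=.*/B=np.array([.5742,.1425]); BY=-8.2/' rob.py; python3 - <<'E'
from vis import *; from rob import *
c=[.5750,.1418]; t=onbase(0,0)
for d in(BY+90,BY-90): j=ik(pose(c,.16),quat(d)); print(d,None if j is None else np.round(j,2))
gripper_to(1.0); q=above(c,BY+90,.16)
# which of the two was taken
j=np.array(current_q()); print("j6",j[5])
line(c,.063,.2); line(c,.043,.06); gripper_to(0.0,40); print(current_gripper_width()*88)
line(c,.14,.1)
k=np.array(current_q()); k[5]+=np.pi if k[5]<0 else -np.pi
if abs(k[5])>2.9: raise SystemExit("no half turn")
movej(k); print("turned",k.round(2))
line(t,.14,.1); line(t,.058,.15); print("touch",line(t,.041,.02,5),current_position()[2]-.08)
gripper_to(1.0); line(t,.16,.2)
above([.5,-.30],0,.2); print(current_clock())
for n in("scene","top"):
    s=snapshot(n); np.savez(f"{n}3.npz",**s)
    u,v=project(s,[[t[0],t[1],.052]])[0].astype(int)
    f=face(s,(u-70,v-70,u+70,v+70),.052,.006); f.pop("m"); print(n,f)
    p=onbase(.092,0);u,v=project(s,[[*p,.052]])[0];print("hole expected px",u,v)
cv2.imwrite("pics/both3.png",np.hstack([cv2.resize(dict(np.load("top3.npz"))["color"][110:270,180:340,::-1],(400,400),interpolation=2),cv2.resize(dict(np.load("scene3.npz"))["color"][240:410,300:470,::-1],(400,400),interpolation=2)]))
s=dict(np.load("top3.npz")); g=cv2.cvtColor(s["color"],cv2.COLOR_RGB2GRAY); print(g[138:156,234:254])
E
```

```text
81.8 [ 0.13  0.41  1.6  -0.    1.13 -1.3 ]
-98.2 [0.13 0.41 1.6  0.   1.13 1.84]
j6 -1.302185777131225
59.85206487048003
turned [ 0.13  0.43  1.62 -0.    1.09  1.84]
touch True 0.04314927810762893
45.0917
scene {'c': array([575.2, 141.8]), 'yaw': -8.2, 'size': array([214.5,  62.6]), 'n': 3602, 'z': 52.3}
hole expected px 347.11268366036205 354.0126080591282
top {'c': array([575.7, 140.6]), 'yaw': -8.4, 'size': array([209.9,  61. ]), 'n': 2387, 'z': 52.1}
hole expected px 243.10909560990035 145.79444269517802
[[106 114 115 114 113 113 112 114 111 112 112 113 112 111 112 113 113 112
  111 111]
 [ 71  75  75  80  82  91  94 104 105 115 113 113 113 113 112 114 112 111
  112 112]
 [ 56  56  51  55  50  59  62  66  70  76  77  85  91  97 106 104 108 116
  115 115]
 [ 57  56  53  50  49  49  52  52  52  55  56  62  65  68  74  74  76  82
   87  86]
 [ 57  56  52  51  50  52  53  46  37  32  34  45  53  55  59  59  59  58
   58  60]
 [ 59  54  51  50  51  51  43  29  44  81  91 108  58  47  57  60  60  59
   54  59]
 [ 59  56  52  51  51  47  31  57 127 152 153 158 143 110  56  61  61  59
  
[... 244 characters left out ...]
  57  56
   59  60]
 [ 55  55  51  50  52  50  71 135 166 132  96  88  81  72  56  62  55  57
   59  59]
 [ 56  51  49  52  52  52  59  88 116  88  68  72  62  58  61  60  55  56
   61  62]
 [ 57  52  49  50  53  52  52  56  62  56  63  62  59  59  58  60  54  56
   57  61]
 [ 56  51  49  55  51  55  54  54  56  57  60  61  59  60  62  60  55  58
   61  60]
 [ 54  51  48  49  52  53  56  57  58  58  62  61  57  60  62  61  55  55
   61  60]
 [ 53  52  51  51  53  53  54  56  58  61  62  59  61  62  63  58  54  57
   61  61]
 [ 51  51  53  52  52  52  56  54  56  60  62  60  61  61  59  57  56  60
   61  60]
 [ 53  50  50  52  53  54  57  55  58  60  60  61  61  59  57  55  56  60
   61  61]]
```

View pics/both3.png

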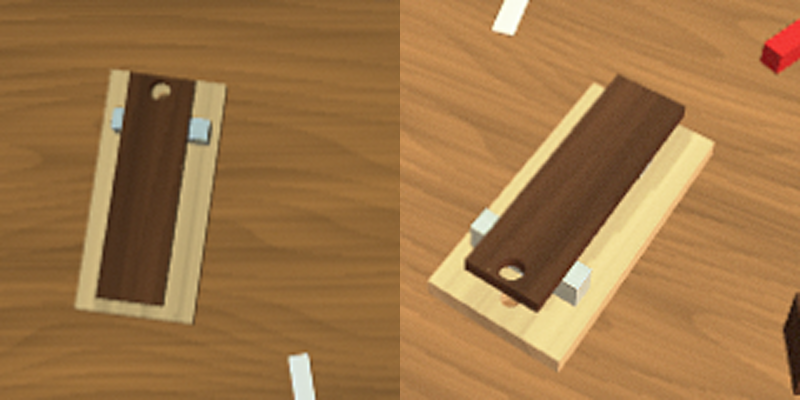

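The board now lies with its hole at the far end, over the base hole: top-crop (160,92), and within 0.5 mm of the base centre in the top view. Next is the pin. I use a light guard, because pushing down out there beyond the long bar could tip the board.

```bash
python3 - <<'E'
from vis import *; from rob import *
pick([.6059,.3422],BY+90,.054,26,25,opn=.6)
h=np.array([.6652,.1298])
above(h,BY+90,.16); line(h,.113,.15); hold(.3)
for n in("scene","top"):
    s=snapshot(n); cv2.imwrite(f"pics/{n}4.png",s["color"][:,:,::-1])
    u,v=project(s,[[*h,.056]])[0].astype(int)
    cv2.imwrite(f"pics/{n}4c.png",cv2.resize(s["color"][v-50:v+50,u-50:u+50,::-1],(400,400),interpolation=2))
ok=False
for dx,dy in((0,0),(1.5,0),(-1.5,0),(0,1.5),(0,-1.5)):
    p=h+np.array([dx,dy])/1000
    z=current_position()[2]-.08
    line(p,z,.03)
    hit=line(p,.0585,.03,3.0); z=current_position()[2]-.08
    print(dx,dy,"hit",hit,"tip z",round(z,4),"F",np.round(current_contact_force(),1))
    if z<.0605: ok=True; break
    line(p,z+.002,.03)
print(ok,current_clock())
E
```

```text
grip width mm 25.5 want 26
0 0 hit False tip z 0.0587 F [ 0.2 -0.3  0.3]
True 54.5167
```

```bash
python3 - <<'E'
from vis import *; from rob import *
gripper_to(.6); p=current_position()[:2]; line(p,.17,.15)
above([.5,-.30],0,.2); t=onbase(0,0); h=onbase(.092,0)
for n in("scene","top"):
    s=snapshot(n); np.savez(f"{n}5.npz",**s)
    u,v=project(s,[[t[0],t[1],.052]])[0].astype(int)
    f=face(s,(u-70,v-70,u+70,v+70),.052,.006); f.pop("m"); print(n,f)
    u,v=project(s,[[*h,.080]])[0].astype(int)
    f=face(s,(u-15,v-15,u+15,v+15),.080,.006); f.pop("m"); print("knob",f,"hole",h)
    b=(425,255,458,285) if n=="top" else (210,165,240,206); f=face(s,b,.06); f.pop("m"); print("rim",f)
cv2.imwrite("pics/both5.png",np.hstack([cv2.resize(dict(np.load("top5.npz"))["color"][110:270,180:340,::-1],(400,400),interpolation=2),cv2.resize(dict(np.load("scene5.npz"))["color"][240:410,300:470,::-1],(400,400),interpolation=2)]))
E
```

```text
scene {'c': array([575.5, 141.8]), 'yaw': -8.0, 'size': array([215. ,  63.1]), 'n': 3367, 'z': 52.3}
knob {'c': array([667.7, 129.7]), 'yaw': 26.2, 'size': array([27.7, 25. ]), 'n': 208, 'z': 80.1} hole [0.66525941 0.12937814]
rim {'c': array([ 380.8, -321.2]), 'yaw': 26.0, 'size': array([26.2, 25.2]), 'n': 75, 'z': 59.5}
top {'c': array([575.5, 140.8]), 'yaw': -8.2, 'size': array([209.8,  61. ]), 'n': 2318, 'z': 52.1}
knob {'c': array([666.8, 127.8]), 'yaw': -0.1, 'size': array([25.2, 22.3]), 'n': 106, 'z': 79.6} hole [0.66525941 0.12937814]Traceback (most recent call last):
  File "<stdin>", line 10, in <module>
  File "vis.py", line 22, in face
    c=max(cv2.findContours(m,0,cv2.CHAIN_APPROX_NONE)[0],key=len)
ValueError: max() iterable argument is empty
```

The knob top reads 80 mm high and within 1–2 mm of the hole, so the pin is home. The board is centred. The second image failed only because the arm hid the weight in the top view. Next is the weight, with the jaws set across the line of blue and pink neighbours.

```bash
python3 - <<'E'
from vis import *; from rob import *
pick([.3773,-.3204],36,.036,26,50,hi=.18,opn=.6)
t=onbase(0,0)
place(t,BY+90,.088,hi=.2,opn=.6,over=.002,g=4)
above([.5,-.30],0,.2); h=onbase(.092,0); hold(.5)
for n in("scene","top"):
    s=snapshot(n); np.savez(f"{n}6.npz",**s)
    for k,p,z,r in(("board",t,.052,70),("knob",h,.080,15),("rim",t,.112,18)):
        u,v=project(s,[[*p,z]])[0].astype(int)
        f=face(s,(u-r,v-r,u+r,v+r),z,.006); f.pop("m"); print(n,k,f)
cv2.imwrite("pics/both6.png",np.hstack([cv2.resize(dict(np.load("top6.npz"))["color"][110:270,180:340,::-1],(400,400),interpolation=2),cv2.resize(dict(np.load("scene6.npz"))["color"][240:410,300:470,::-1],(400,400),interpolation=2)]))
print(current_clock(),np.round(current_position(),3))
E
```

```text
grip width mm 24.1 want 26
touch True tip z 0.0881 want 0.088
t 66.2333
scene board {'c': array([575.5, 141.7]), 'yaw': -7.9, 'size': array([214.9,  63. ]), 'n': 2592, 'z': 52.4}
scene knob {'c': array([667.7, 129.7]), 'yaw': 26.2, 'size': array([27.7, 25. ]), 'n': 209, 'z': 80.2}
scene rim {'c': array([579. , 141.2]), 'yaw': 23.6, 'size': array([27.6, 24.3]), 'n': 185, 'z': 111.4}
top board {'c': array([575.6, 140.6]), 'yaw': -8.3, 'size': array([209.8,  61. ]), 'n': 1891, 'z': 52.1}
top knob {'c': array([666.3, 128.3]), 'yaw': -44.5, 'size': array([25.5, 24. ]), 'n': 106, 'z': 79.8}
top rim {'c': array([578. , 139.1]), 'yaw': 0.0, 'size': array([24.1, 23.5]), 'n': 117, 'z': 111.7}
68.475 [ 0.5  -0.3   0.28]
```

View pics/both6.png

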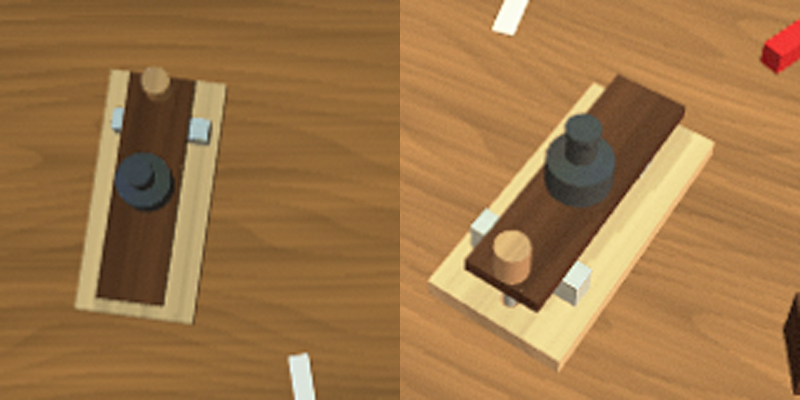

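The weight stands on the board at top-crop (143,182), about 3 mm from the middle. The pin is home at (155,82), the board is level, and the robot is clear. I'm handing in.

```bash
python3 -c "
from cell import *
hand_in(); print(current_clock())"
```

```text
the job is handed in; nothing more can be done
the job is handed in; nothing more can be done
```

The job is done and handed in. The last robot clock reading before that was 68.5 s of the 136 s allowed; `hand_in` gives no verdict. The bars, board, pin and weight are all in place over the print, and no descent met unexpected contact.

**One mistake, mended:** I first laid the board the wrong way round, with its hole at the near end, because the gripper took a half turn I hadn't allowed for. I lifted it, turned it 180° and laid it again before the pin went in. The first, reversed laying may already have counted as step 2, because that check doesn't look at which end the hole is.

**Last checks from the two cameras:**

| Part | Result |
|---|---|
| Bars | About +63 and -60 mm from the base centre, within 3 mm of the centre line, square to a few degrees; measured before the board went on |
| Board | Within about 1 mm of the base centre, level, top face at 52 mm |
| Pin | Knob top at 80 mm, so fully home, and within about 2 mm of the hole |
| Weight | Upright, about 3 mm from the middle of the board |

- **Camera disagreement:** the two cameras differ from each other and from the arm by 1–2 mm, and by up to 4 mm on the weight's first position. All of that is inside the tolerances.
- **Weight grip:** the gripper closed to 24.1 mm on the weight's 26 mm rim, but it held without trouble.
- **After the weight:** I didn't measure the bars again once covered. The part of the long bar still in view hadn't visibly moved.

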